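# Collapse the work-lamp mast and lock it with its cam strap

## Robot

A 6-joint arm with a two-finger parallel gripper is mounted at the origin on the work surface. World frame = base frame: x ahead of the robot, y to its left, z up, the work surface at z = 0. Lengths are in mm, angles in degrees, forces in N, time in s.
With the tool pointing down it reaches from about 350 to 850 mm from the base axis. Payload 8.1 kg.
Tool frame: the origin (TCP) lies between the finger pads; the fingertips stand ahead of it and the grasp point (between the pads) lies 2 mm behind it (nose_length is the z of the fingertips in the tool frame, in mm); z points along the fingers, y is the direction in which the jaws open and shut (so a half turn about z gives the same grasp; the last joint's range is limited). The gripper opens to 85 mm and grips with 20 to 120 N. Pads are 22 mm wide; open, the fingers measure 114 mm over their backs; the gripper's body (76 mm by 85 mm) begins 54 mm behind the grasp point. The pads swing forward as they close: fully open they stand 13 mm farther back than shut.
Start: joints at [65.81, 7.471, 85.268, -0, 87.261, -4.893], TCP at [198.26, 566.302, 248.292] pointing down, gripper open.
Joint ranges: [-169.43, 169.43], [-51.17, 129.36], [1.28, 143.12], [-76.62, 256.62], [0, 156.53], [-152.29, 152.29]. Speed limits (degrees/s): [136.94, 136.94, 159.86, 180, 180, 180].

## Interface

Orientations are given as [roll, pitch, yaw] about the fixed x, y, z axes, in that order (R = Rz(yaw) Ry(pitch) Rx(roll)).
In Python, from bench import * gives the robot as it stands.
- The arm moves only by the tool jog_arm, never from a script. Its argument "plan" is a list of rows, each a list of 3 entries, a list of its own where there are three numbers: the turn, a rotation vector about the tool's x, y, z in degrees, then the shift along the tool's x, y, z in m, then the gripper's target within -1 to 1 (fully open at 1, half-way at 0, shut at -1). A call has 1 to 12 rows; each row is the pose to reach, as a shift and turn from the pose commanded when the call began, along the tool's axes at that moment; what a row does not reach only later rows make up. A row lasts 1/8 s, in which the tool goes at most 62.5 mm and 10.7 degrees, less where a joint would pass 70% of its speed; a pose out of reach is approached as far as the arm can. A call with a gripper value outside its range is refused whole. The fingers move at their own pace and stop on an object; "force" is the grip in N (left out, the last holds). Time passes only in rows, so rows that repeat a pose let the fingers close. It gives the time, the measured TCP pose, the force and the opening at its end, in the units of the state.
- sense(): the state, without advancing time (a new reading comes with each control period).
- snapshot(name): name is "scene" or "top" or "wrist"; returns (picture, depth): 480x640x3 uint8, blue, green, red; 480x640 float32, mm along the optical axis (not along the pixel's ray), 0 where there is no reading.
- camera_info(name): a dict with "fov_y" (degrees; the focal length in pixels is half the picture's height over the tangent of half this angle, whatever the lens; pixels are square), "cx", "cy" (the principal point, pixels), "origin" and "orientation" of the camera in the world. Camera axes: x right, y down, z forward; pixel columns grow to the right and rows downward; lengths in mm; the calibration is good to about 2 mm. A picture is of the moment at which its call begins: read the wrist's pose just before it. camera_info takes no time and is no camera call; for the wrist camera it gives the pose at the moment of the call.
- hand_in(): hands the job in, once; it reports no verdict.
The state is a dict: "time": time; "joint_pos": joint angles; "qd": joint speeds; "joint_efforts": joint torques, N m; "tool_pos": TCP position; "tcp_rot": TCP orientation; "ft_force": force on the tool from outside, world axes, zero at the start; "wrist_torque": the same for the moment, N m; "finger_gap": finger opening in mm.
Only numpy, scipy, OpenCV 4.12 (cv2) and the standard library are available. Lean on these libraries where they do the work, as an engineer would, in place of code of your own. Each camera call takes 0.05 s, during which the arm holds its last target.

## Task

Pack down the telescoping lamp mast that lies in its bench rest: push the innermost tube fully home first, then the middle tube fully home. Then, with the cam lever still up, turn the bar-shaped strap nut clockwise until its bar lies in line with the steel strap, and only then flip the cam lever over and down flat onto its stop so that the strap clamps the mast. Leave the tools and other things on the bench where they are.

Things in the scene. Friction and masses are not known exactly. Their poses are not given: they have to be found in the camera images.
- rest: Plywood bench rest (15 thick, x -55..190, y -150..85) fixed to the bench, holding mast and clamp. Origin on the bench surface under the tube axis, straight below the nut, z up; all offsets here are in its frame, in mm. Aluminium outer tube: fixed, diameter 56 to 59, along y at x 0, z 50, from y -140 to its mouth at y 70; the other tubes come out towards +y.
- mid_tube (a joint): How far the middle tube (diameter 46, black collar diameter 54, 16 long at its outer end) stands out of the outer tube, m. 0 = fully home (collar against the outer tube's mouth), at most 0.085. Slides with about 7 N of friction.
- inner_tube (a joint): How far the innermost tube (diameter 36, black end cap diameter 44, 20 long) stands out of the middle tube, m. 0 = fully home (cap against the collar), at most 0.075. Slides with about 2.5 N of friction, so a push on the cap moves this tube home first, then carries the middle tube along.
- cap_end (a point): Centre of the outer end face of the innermost tube's cap, on the tube axis, 50 mm above the bench. Push here towards the rest's -y. With both tubes home it is at y +106 mm in the rest's frame.
- collar_end (a point): Centre of the outer end face of the middle tube's collar, on the tube axis. y +86 mm in the rest's frame when the middle tube is home.
- nut (a joint): Angle of the strap nut, rad: 0 = backed off, grows clockwise seen from above, to 1.9. Its bar lies (1.3 - value) rad anticlockwise from the rest's x axis, so 1.3 = in line with the strap, the right setting: the closed lever then presses the mast with about 25 N (2.5 N more or less per 0.1 rad). Turns against about 0.2 N m, stays where left; drives the sprung shoe down 2.2 mm per rad.
- nut_grip (a point): Point on the nut's upright axis, straight above the tube axis (x 0, y 0, z 145 mm in the rest's frame while the lever is up, 1 mm lower at most), at the height to grip. The nut is a dark steel bar 70 mm long, 14 mm thick and 32 mm high (its top 8 mm above this point, its underside 24 mm below) on a round hub of diameter 32. Pinch the bar across its 14 mm.
- lever (a joint): Angle of the cam lever, rad: 0 = open, leaning 0.45 rad past upright towards the rest's -y; it swings in a plane parallel to the mast, over the top, towards +y; 2.02 = closed, lying level along +y on its stop. Stiff: about 0.25 N m of friction, plus up to 0.1 N m from the cam; stays where it is left.
- lever_pivot (a point): Point on the cam lever's hinge axis (which is along the rest's x) in the middle of the arm: x 150, y 0, z 84 mm in the rest's frame.
- lever_end (a point): Free end of the steel cam lever, on the middle line of its arm, 117.5 mm from lever_pivot. Arm 20 mm wide (along the hinge axis) and 14 mm thick; its last 35 mm is a grip 26 wide and 18 thick.
- shoe (a joint): Compression of the sprung rubber shoe under the strap's end, which comes through the outer tube's window onto the middle tube, m; 12 N per mm. 0 = not pressing. About 0.0021 (25 N) when the nut is right and the lever closed.
- screwdriver: Screwdriver, 190 mm, black handle, lying on the bench on the lever's side of the drawn-out tubes. A bystander. Origin under its middle.
- wrench: Steel wrench, 180 mm, lying on the bench on the robot's side of the mast. A bystander. Origin under its middle.
- hammer: Hammer, 280 mm, wooden handle, lying. A bystander.
- jar: Glass jar with a steel cap, diameter 64, 85 mm high. A bystander. Origin under its centre.
- paint_tin: Steel tin, diameter 100, 120 mm high. A bystander.
- oil_bottle: White plastic bottle, diameter 60, 160 mm high. A bystander.
- mug: White mug, diameter 80, 90 mm high. A bystander.
- strap_top (a point): Top of the steel strap over the post on which it rocks: x 65, z 112 in the rest's frame. The strap crosses the mast along the rest's x, from x -20 to 126, 30 wide, 12 thick; at its near end, straight above the tube axis, it carries the nut, and under its far end is the cam. It rocks by 0.1 rad at most: the nut end sinks 6.5 mm as the lever closes.
- lever_stop (a point): Top of the steel post, diameter 18, on which the closed lever rests: x 150, y 62, z 77 in the rest's frame.

How it is judged:
By the outcome, as a careful person would: the job done as asked, in the order asked, and still so for the second after the job is handed in, with the robot touching nothing.
It also fails if it takes over 66 s, if anything falls off the work surface, if the arm or the gripper's body presses on something with over 40 N, if the wrist force passes 120 N, or if a joint passes its speed limit or range.

## Working session

There is one attempt and no reset: what is moved stays moved. The work goes in short steps, Python scripts to look and compute and a tool call to move; the robot and the scene stay as the last step left them, time stands still between calls to the robot, and variables do not carry over. Pictures are saved under pics/ and viewed, and the job is handed in when it is done.

Besides the shell and the picture viewer there is one more tool, called after "Call:" as name(argument=value, ...) on one line, values as JSON. jog_arm: Moves the arm, as the interface text tells. Its arguments: {"type":"object","properties":{"plan":{"type":"array","items":{"type":"array"}},"force":{"type":"number"}},"required":["plan"]}

```bash
mkdir -p pics; ls; python3 - <<'E'
from bench import *
import cv2
print(sense())
for n in ["scene","top","wrist"]:
    print(n,camera_info(n))
    im,d=snapshot(n); cv2.imwrite(f"pics/{n}0.png",im)
    import numpy as np; np.save(f"pics/{n}0.npy",d)
E
```

```text
pics
{'time': 0.0, 'joint_pos': array([ 6.58098450e+01,  7.51553634e+00,  8.53304640e+01,  7.52523481e-04,
        8.72619670e+01, -4.89322407e+00]), 'qd': array([ 0.01541751, -0.03594176, -0.0350075 , -0.07890802,  0.01083448,
        0.08198906]), 'joint_efforts': array([-1.37294483e-03, -5.69413698e+01, -5.00538576e+01, -3.41372024e-04,
        1.52217963e-02,  6.55350300e-05]), 'tool_pos': array([198.03687704, 565.81502184, 247.22859169]), 'tcp_rot': array([-1.79892490e+02, -9.95837042e-03,  1.60703023e+02]), 'ft_force': array([-0.05544452, -0.29592542,  0.83499125]), 'wrist_torque': array([ 0.012832  , -0.04046334,  0.00015919]), 'finger_gap': 85.23408253875036}
scene {'fov_y': 45.817221935264726, 'cx': 319.73111509536665, 'cy': 233.53343991703727, 'origin': array([1676.06828847, -414.90882517, 1088.56562108]), 'orientation': array([-127.48131679,    1.0019806 ,   71.5958989 ])}
top {'fov_y': 55.946688063415564, 'cx': 317.88177661755003, 'cy': 242.6964174988075, 'origin': array([ 352.22049612,  -16.55215611, 1216.61497813]), 'orientation': array([-171.82656349,   -1.39088915,  -89.56310518])}
wrist {'fov_y': 60.941783525091836, 'cx': 313.48497269313026, 'cy': 239.45716884880287, 'origin': array([124.04178886, 592.59281219, 373.37201764]), 'orientation': array([1.62298338e+02, 8.96557220e-02, 7.07169209e+01])}
```

View pics/scene0.png

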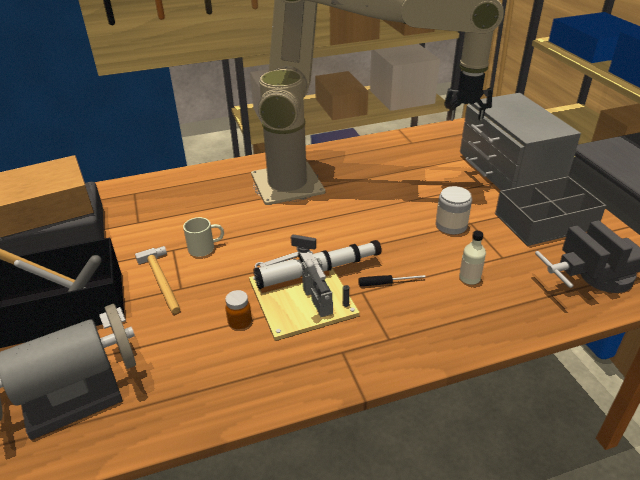

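View pics/top0.png

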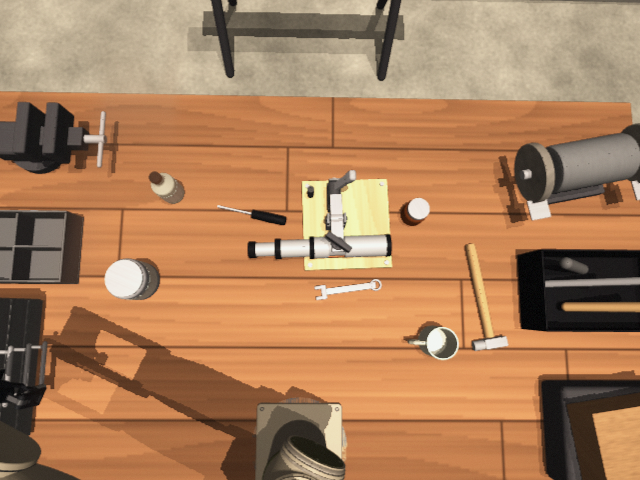

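View pics/wrist0.png

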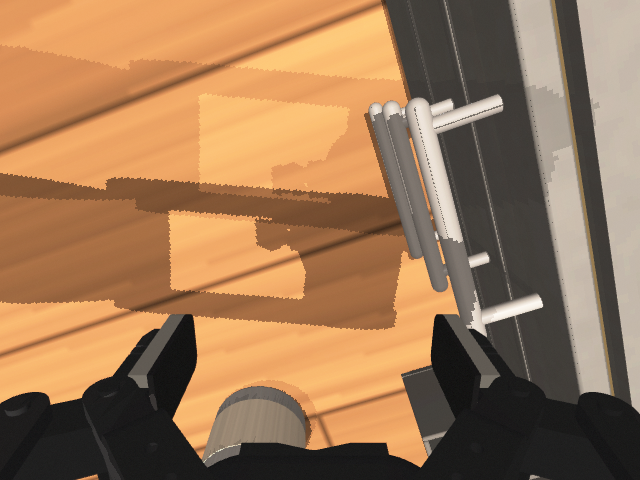

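```bash
cat > h.py <<'E'
import numpy as np, cv2
from scipy.spatial.transform import Rotation as R
from bench import *
def cam(n,ci=None):
    c=ci or camera_info(n); f=240/np.tan(np.radians(c["fov_y"]/2))
    return f,c["cx"],c["cy"],np.array(c["origin"]),R.from_euler('xyz',c["orientation"],degrees=True).as_matrix()
def cloud(d,c):
    f,cx,cy,o,M=c
    v,u=np.mgrid[0:480,0:640]
    P=np.stack([(u-cx)/f*d,(v-cy)/f*d,d],-1)
    W=P@M.T+o; W[d<=0]=np.nan
    return W
def proj(p,c):
    f,cx,cy,o,M=c
    q=(np.atleast_2d(p)-o)@M
    return np.c_[q[:,0]/q[:,2]*f+cx,q[:,1]/q[:,2]*f+cy]
E
python3 - <<'E'
from h import *
for n,(x0,y0,x1,y1) in {"top":(200,150,440,310),"scene":(220,220,440,340)}.items():
    im=cv2.imread(f"pics/{n}0.png"); s=3.3
    cv2.imwrite(f"pics/{n}_z.png",cv2.resize(im[y0:y1,x0:x1],None,fx=s,fy=s,interpolation=cv2.INTER_CUBIC))
    c=cam(n);W=cloud(np.load(f"pics/{n}0.npy"),c)
    np.save(f"pics/{n}W.npy",W)
W=np.load("pics/topW.npy")
im=cv2.imread("pics/top0.png")
# bench plane check
for u,v in [(150,240),(420,300),(330,320),(350,260),(378,200),(270,130)]: print((u,v),W[v,u].round(1))
E
```

```text
(150, 240) [529.8 409.   -1.7]
(420, 300) [ 374.8 -320.6   -1.1]
(330, 320) [320.  -78.7  -3.7]
(350, 260) [ 479.2 -130.7   15.5]
(378, 200) [ 644.5 -207.7   16.1]
(270, 130) [846.7  92.6  -1.5]
```

View pics/top_z.png

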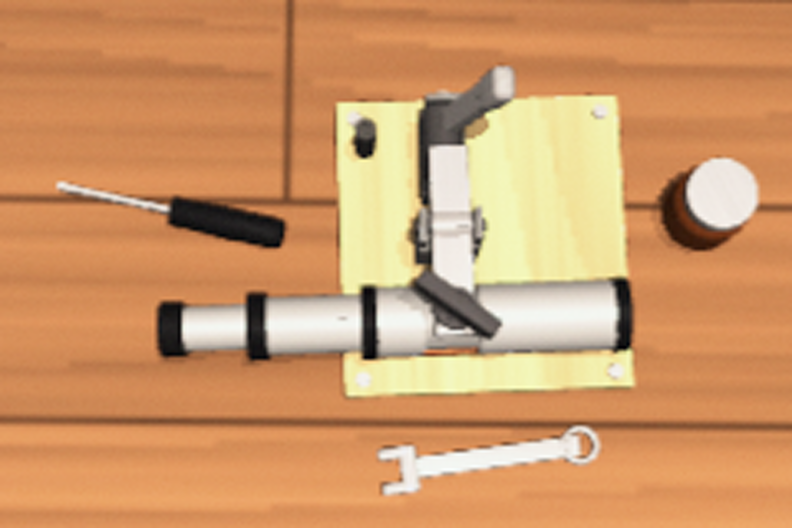

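View pics/scene_z.png

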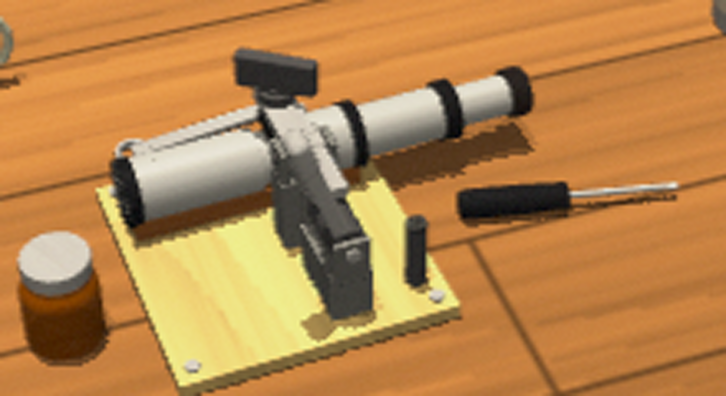

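```bash
cat >> h.py <<'E'
E
python3 - <<'E'
from h import *
from scipy.optimize import least_squares
W=np.load("pics/topW.npy"); im=cv2.imread("pics/top0.png").astype(int)
roi=np.zeros((480,640),bool); roi[150:300,240:400]=True
z=W[...,2]
ply=roi&(z>11)&(z<21)
P=W[ply][:,:2]
r=cv2.minAreaRect(P.astype(np.float32)); print("rect",r, ply.sum())
print(np.median(z[ply]))
# robust fit: signed box edges. use percentiles after rotating by th
# tube: fit cylinder axis of outer tube by upper surface points
def show(th):
    c,s=np.cos(th),np.sin(th)
    Q=np.c_[P[:,0]*c+P[:,1]*s,-P[:,0]*s+P[:,1]*c]
    return Q
for a in np.arange(-5,6,1):
    Q=show(np.radians(a)); h=[np.percentile(Q[:,0],[.3,99.7]),np.percentile(Q[:,1],[.3,99.7])]
    print(a,np.round(h,1).tolist(), np.ptp(h[0]).round(1),np.ptp(h[1]).round(1))
# tube
t=roi&(z>55)&(z<86)
T=W[t]; print(len(T))
for y in range(-200,230,20):
    m=(abs(T[:,1]-y)<10)&(T[:,0]<560)&(T[:,0]>430)
    if m.sum()>5: 
        q=T[m]; print(y,m.sum(),q[:,0].mean().round(1),np.percentile(q[:,0],[2,98]).round(1),q[:,2].max().round(1), q[q[:,2]>q[:,2].max()-3][:,0].mean().round(1))
E
```

```text
rect ((537.9183959960938, -38.060882568359375), (320.7845458984375, 401.8123779296875), 3.0316805839538574) 4633
14.958127118621633
-5 [[431.5, 718.3], [-194.6, 202.8]] 286.8 397.4
-4 [[428.7, 715.4], [-203.3, 192.5]] 286.8 395.8
-3 [[425.5, 712.8], [-212.0, 182.1]] 287.3 394.1
-2 [[422.2, 709.8], [-220.6, 171.7]] 287.6 392.3
-1 [[418.9, 707.1], [-229.0, 161.2]] 288.2 390.2
0 [[415.6, 703.8], [-237.4, 150.6]] 288.3 388.0
1 [[412.1, 700.3], [-246.4, 140.0]] 288.1 386.4
2 [[409.6, 696.9], [-255.8, 129.3]] 287.2 385.1
3 [[408.1, 694.1], [-266.2, 118.7]] 286.1 384.9
4 [[404.6, 692.6], [-276.9, 107.9]] 288.0 384.8
5 [[401.1, 691.1], [-288.1, 97.2]] 290.0 385.3
2514
-200 158 513.5 [488.9 539.9] 81.7 514.2
-180 161 512.5 [488.5 539.9] 82.5 512.9
-160 163 512.5 [487.9 539.9] 81.1 515.7
-140 164 511.1 [487.3 539.8] 81.7 513.5
-120 107 513.1 [485.5 536.6] 80.1 516.0
-100 28 494.5 [487.6 529.6] 67.4 497.2
-80 53 504.1 [489.5 559.9] 83.7 502.1
-60 157 506.6 [482.3 533.1] 82.2 506.6
-40 168 506.0 [481.7 533. ] 81.9 506.8
-20 154 506.4 [481.4 535.6] 84.0 507.2
0 120 505.6 [485.8 528. ] 76.6 509.2
20 134 504.6 [485.8 527.5] 76.0 507.7
40 132 503.4 [483.6 524.5] 78.1 499.2
60 150 501.6 [478.2 526.6] 80.8 503.7
80 101 502.3 [487.5 519.4] 73.2 499.2
100 104 501.2 [485.5 519.1] 72.4 501.5
120 116 500.2 [481.9 521.1] 76.7 499.0
140 54 500.1 [481.9 520.8] 75.0 503.7
```

```bash
cat >> h.py <<'E'
def ray(u,v,z,c):
    f,cx,cy,o,M=c
    d=M@np.array([(u-cx)/f,(v-cy)/f,1]); return o+d*(z-o[2])/d[2]
E
python3 - <<'E'
from h import *
from scipy.optimize import least_squares
W=np.load("pics/topW.npy"); im=cv2.imread("pics/top0.png"); c=cam("top")
b,g,r=[im[...,i].astype(int) for i in range(3)]
z=W[...,2]
roi=np.zeros((480,640),np.uint8); roi[165:285,290:402]=1
m=((g>r*0.82)&(r>150)&(b<g*0.9)&(abs(z-15)<6)&(roi>0)).astype(np.uint8)
n,l,st,_=cv2.connectedComponentsWithStats(m); print(st[1:][st[1:,4]>50])
cv2.imwrite("pics/m.png",cv2.resize(np.clip(m[150:310,200:440],0,1)*255,None,fx=3,fy=3))
pts=cv2.findNonZero(m)[:,0]
hull=cv2.convexHull(pts)[:,0]
H=np.array([ray(u,v,15,c)[:2] for u,v in hull])
q=np.array([ray(u/3.3+200,v/3.3+150,15,c)[:2] for u,v in [(338,103),(618,95),(633,385),(346,396)]])
ref=np.array([[190,85],[190,-150],[-55,-150],[-55,85]])
A=least_squares(lambda p:((R.from_euler('z',p[2]).as_matrix()[:2,:2]@ref.T).T+p[:2]-q).ravel(),[500,-30,0])
print("corners",q.round(1).tolist(),A.x[:2],np.degrees(A.x[2]),A.fun.round(1))
print(cv2.minAreaRect(H.astype(np.float32)))
# tube axis: least squares cylinders on outer+inner points with fixed axis height 50
T=W[165:285,240:400].reshape(-1,3)
k=(T[:,2]>55)&(T[:,2]<85)&(T[:,0]>470)&(T[:,0]<550)&~((T[:,1]>-125)&(T[:,1]<-65))
T=T[k]
def res(p):
    x=(T[:,0]-p[0]-p[1]*(T[:,1]))*np.cos(np.arctan(p[1])); rr=np.hypot(x,T[:,2]-50)
    y=T[:,1]
    d=np.abs(rr[:,None]-np.array([28.,23,18,29.5,27,22])[None]); return d.min(1)
a=least_squares(res,[505,-.05],loss='soft_l1'); print("axis x at y=0",a.x,np.degrees(np.arctan(-a.x[1])),res(a.x).mean())
E
```

```text
[[ 341  179   49   58 2383]
 [ 302  180   26   59 1223]
 [ 304  256   88   14  959]]
corners [[694.7, -0.8], [705.0, -234.2], [462.4, -242.9], [451.3, -10.3]] [509.54905633 -92.36685247] 2.382607609232042 [ 1.2  1.2  0.6 -0.2 -1.6 -1.6 -0.2  0.5]
((579.2874145507812, -119.47198486328125), (244.9899444580078, 233.5594024658203), 2.584341049194336)
axis x at y=0 [ 5.06993141e+02 -4.33991697e-02] 2.4850298651332148 0.733786147716006
```

View pics/m.png

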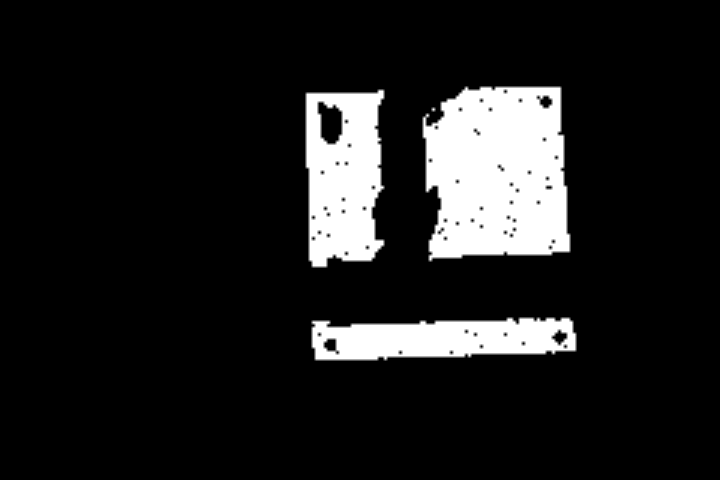

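```bash
cat >> h.py <<'E'
O=np.array([510.5,-91.0,0]); YAW=2.5
def w(x,y,z): return R.from_euler('z',YAW,degrees=True).apply([x,y,z])+O
E
python3 - <<'E'
from h import *
def box(x0,x1,y0,y1,z):return [w(x0,y0,z),w(x1,y0,z),w(x1,y1,z),w(x0,y1,z)]
L=0.45
end=[150,-117.5*np.sin(L),84+117.5*np.cos(L)]
for n,(x0,y0,x1,y1) in {"top":(230,150,430,300),"scene":(230,220,430,340)}.items():
    im=cv2.imread(f"pics/{n}0.png"); s=4; c=cam(n)
    im=cv2.resize(im[y0:y1,x0:x1],None,fx=s,fy=s,interpolation=cv2.INTER_CUBIC)
    def P(p): return tuple(int(v) for v in ((proj(p,c)[0]-[x0,y0]+.5)*s))
    def poly(ps,col):
        for a,b in zip(ps,ps[1:]+ps[:1]): cv2.line(im,P(a),P(b),col,1)
    poly(box(-55,190,-150,85,15),(255,0,0))
    cv2.line(im,P(w(0,-140,78)),P(w(0,70,78)),(0,0,255),1)
    cv2.line(im,P(w(150,0,84)),P(w(*end)),(0,255,0),1)
    poly(box(-20,126,-15,15,112),(255,0,255))
    for p in [(0,0,153),(150,62,77)]: cv2.circle(im,P(w(*p)),4,(0,255,255),1)
    for a in (0,.3): 
      d=35*np.array([np.cos(1.3-a),np.sin(1.3-a)]); cv2.line(im,P(w(-d[0],-d[1],153)),P(w(d[0],d[1],153)),(0,255,255 if a else 128),1)
    cv2.imwrite(f"pics/{n}_ov.png",im)
W=np.load("pics/topW.npy"); 
# nut top, caps
z=W[...,2]
m=(abs(z-153)<5); m[:,:320]=0;m[:,360:]=0;m[:225]=0;m[260:]=0
P=W[m]; print("nut",len(P),P.mean(0),cv2.minAreaRect(P[:,:2].astype(np.float32)))
m=(abs(z-72)<6); m[:,:240]=0;m[:,300:]=0;m[:235]=0;m[265:]=0
P=W[m]; print("maxy",np.percentile(P[:,1],[95,98,100]))
for n in("top","scene"):
  W=np.load(f"pics/{n}W.npy"); Q=R.from_euler('z',-YAW,degrees=True).apply(W.reshape(-1,3)-O)
  k=(abs(Q[:,0])<26)&(Q[:,2]>42)&(Q[:,1]>60)&(Q[:,1]<300)
  Q=Q[k]
  h=np.hypot(Q[:,0],Q[:,2]-50)
  for y in range(60,260,5):
    s=abs(Q[:,1]-y)<2.5
    if s.sum()>3: print(n,y,s.sum(),np.median(h[s]).round(1),end='; ')
  print()
E
```

```text
nut 169 [510.09734505 -89.83154316 151.68584315] ((510.48260498046875, -89.6954345703125), (69.60859680175781, 14.247570037841797), 55.80546569824219)
maxy [132.55031556 135.73055045 138.13845336]
top 60 20 29.8; top 65 39 29.6; top 70 38 29.2; top 75 35 22.7; top 80 36 23.0; top 85 36 23.0; top 90 36 22.7; top 95 35 22.3; top 100 36 22.7; top 105 35 22.8; top 110 35 21.8; top 115 35 22.4; top 120 34 22.9; top 125 34 22.9; top 130 32 22.4; top 135 34 22.6; top 140 32 22.5; top 145 40 24.2; top 150 39 26.3; top 155 39 26.5; top 160 24 26.3; top 165 28 18.2; top 170 28 17.2; top 175 27 17.7; top 180 28 17.0; top 185 28 17.9; top 190 28 17.4; top 195 28 18.3; top 200 27 18.1; top 205 26 17.7; top 210 31 18.7; top 215 35 21.8; top 220 33 21.8; top 225 33 21.3; top 230 14 20.4; 
scene 60 11 28.0; scene 65 18 29.8; scene 70 13 26.0; scene 75 24 21.7; scene 80 27 22.4; scene 85 23 22.0; scene 90 24 22.2; scene 95 21 22.2; scene 100 26 22.0; scene 105 26 22.0; scene 110 26 22.6; scene 115 24 22.6; scene 120 27 22.0; scene 125 25 21.7; scene 130 23 22.2; scene 135 22 22.8; scene 140 27 23.8; scene 145 27 26.2; scene 150 26 26.2; scene 155 22 25.2; scene 160 9 20.7; scene 165 17 16.3; scene 170 20 17.1; scene 175 22 17.1; scene 180 18 17.6; scene 185 13 18.0; scene 190 21 15.6; scene 195 21 17.8; scene 200 18 17.1; scene 205 27 18.2; scene 210 27 20.4; scene 215 17 20.9; scene 220 22 20.6; scene 225 19 19.4;
```

View pics/top_ov.png

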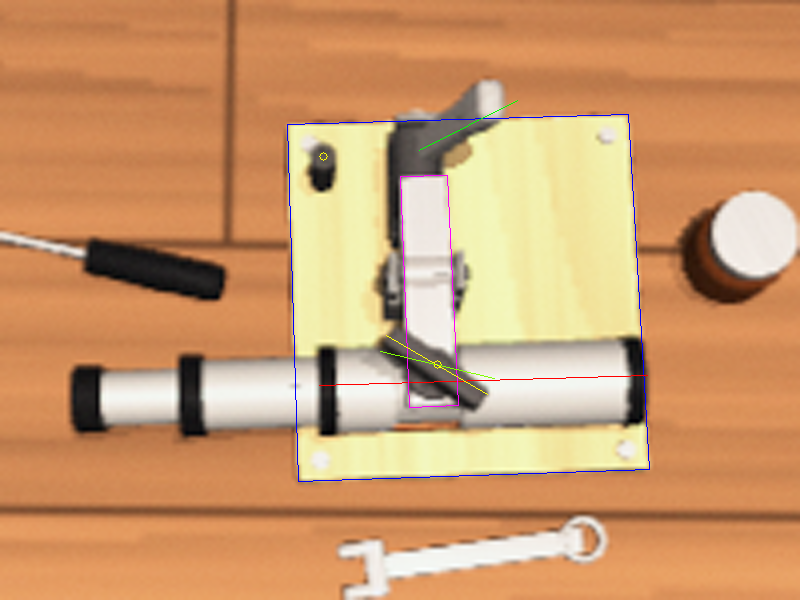

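View pics/scene_ov.png

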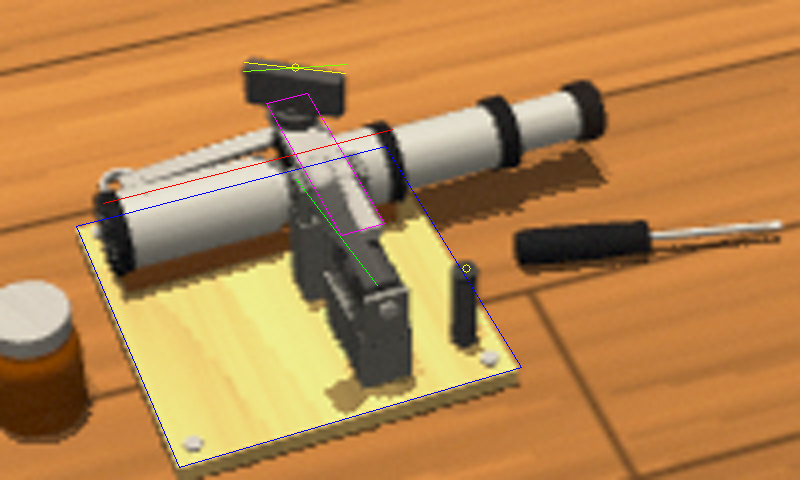

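```bash
sed -i 's/O=np.array(\[510.5,-91.0,0\])/O=np.array([510.5,-90.3,0])/' h.py; cat >> h.py <<'E'
import json,os
def cmd():
    if os.path.exists("cmd.json"):
        d=json.load(open("cmd.json")); return np.array(d["p"]),R.from_matrix(d["M"])
    return np.array([198.26,566.302,248.292]),R.from_euler('xyz',[180,0,160.703],degrees=True)
def commit(turn,shift):  # deg, m
    p,M=cmd(); p=p+M.apply(np.array(shift)*1000); M=M*R.from_rotvec(turn,degrees=True)
    json.dump({"p":p.tolist(),"M":M.as_matrix().tolist()},open("cmd.json","w"))
    print("commanded now",p.round(1),M.as_euler('xyz',degrees=True).round(2))
def plan(p2,yaw):
    p,M=cmd(); M2=R.from_euler('xyz',[180,0,yaw],degrees=True)
    print("turn",(M.inv()*M2).as_rotvec(degrees=True).round(2),"shift m",(M.inv().apply(np.array(p2)-p)/1000).round(4),"dist",np.linalg.norm(np.array(p2)-p).round(1))
def st():
    s=sense(); print("t",s["time"],"p",s["tool_pos"].round(1),"rot",s["tcp_rot"].round(1),"F",s["ft_force"].round(1),"T",s["wrist_torque"].round(2),"gap",s["finger_gap"].round(1)); return s
E
python3 - <<'E'
from h import *
import bench; print([n for n in dir(bench) if not n.startswith('__')]); print(getattr(bench,'nose_length',None))
print(w(0,275,55)); a=w(0,275,200); plan(a,92.5); 
W=np.load("pics/topW.npy"); print("tin",W[280,125],"bottle",W[180,158],"sd",W[216,268],"wrench",W[289,350],"jar",W[208,418])
E
```

```text
['PlanningError', 'camera_info', 'hand_in', 'nose_length', 'sense', 'snapshot']
17.0
[498.50466847 184.43826094  55.        ]
turn [-0.  -0.  68.2] shift m [-0.4096 -0.2612  0.0483] dist 488.2
tin [414.48067036 420.51311792 119.05841836] bottle [652.35086046 343.50327097 156.41944118] sd [594.53075495  90.14514473  24.54703121] wrench [ 402.40415411 -131.6646453     3.5745215 ] jar [ 608.00193444 -299.70736788   85.24660002]
```

Call:
jog_arm(plan=[[[0,0,5],[-0.03,-0.02,0.0],-1],[[0,0,13],[-0.08,-0.05,0.005],-1],[[0,0,22],[-0.13,-0.085,0.012],-1],[[0,0,31],[-0.18,-0.115,0.02],-1],[[0,0,40],[-0.23,-0.147,0.03],-1],[[0,0,48],[-0.28,-0.18,0.04],-1],[[0,0,56],[-0.33,-0.21,0.048],-1],[[0,0,63],[-0.37,-0.236,0.048],-1],[[0,0,68.2],[-0.4,-0.256,0.048],-1],[[0,0,68.2],[-0.41,-0.261,0.048],-1],[[0,0,68.2],[-0.41,-0.261,0.048],-1],[[0,0,68.2],[-0.41,-0.261,0.048],-1]], force=40)

```text
time: 1.65
tool_pos: [498.3, 185.5, 200.1]
tcp_rot: [-180.0, -0.0, 92.6]
ft_force: [-0.1, 0.3, 0.4]
finger_gap: 0.1
```

```bash
python3 - <<'E'
from h import *
commit([0,0,68.2],[-.41,-.261,.048]); st()
im,d=snapshot("wrist"); cv2.imwrite("pics/w1.png",im)
plan(w(0,265,52),92.5)
E
```

```text
commanded now [499.  184.5 200.3] [180.   -0.   92.5]Traceback (most recent call last):
  File "<stdin>", line 2, in <module>
  File "h.py", line 35, in st
    s=sense(); print("t",s["time"],"p",s["tool_pos"].round(1),"rot",s["tcp_rot"].round(1),"F",s["ft_force"].round(1),"T",s["wrist_torque"].round(2),"gap",s["finger_gap"].round(1)); return s
                                                                                                                                                          ^^^^^^^^^^^^^^^^^^^^^
AttributeError: 'float' object has no attribute 'round'
```

```bash
sed -i 's/s\["finger_gap"\].round(1)/round(float(s["finger_gap"]),1)/' h.py; python3 - <<'E'
from h import *
st(); plan(w(0,275,52),92.5)
E
```

```text
t 1.65 p [498.3 185.5 200.1] rot [-180.    -0.    92.6] F [-0.1  0.3  0.4] T [-0.04  0.01  0.04] gap 0.1
turn [-0. -0.  0.] shift m [-0.     -0.0005  0.1483] dist 148.3
```

Call:
jog_arm(plan=[[[0,0,0],[0,0,0.03],-1],[[0,0,0],[0,0,0.075],-1],[[0,0,0],[0,0,0.115],-1],[[0,0,0],[0,0,0.138],-1],[[0,0,0],[-0.005,0,0.148],-1],[[0,0,0],[-0.015,0,0.148],-1],[[0,0,0],[-0.023,0,0.148],-1],[[0,0,0],[-0.03,0,0.148],-1],[[0,0,0],[-0.03,0,0.148],-1]])

```text
time: 2.78
tool_pos: [500.9, 153.9, 53.1]
tcp_rot: [179.9, -0.0, 92.4]
ft_force: [-0.6, -0.0, -0.4]
finger_gap: 0.2
```

```bash
python3 - <<'E'
from h import *
commit([0,0,0],[-.03,0,.148]); st()
im,d=snapshot("scene"); cv2.imwrite("pics/s1.png",cv2.resize(im[200:340,240:460],None,fx=3.5,fy=3.5))
im,d=snapshot("wrist"); cv2.imwrite("pics/w1.png",im)
E
```

```text
commanded now [500.3 154.5  52.3] [180.    0.   92.5]
t 2.775 p [500.9 153.9  53.1] rot [179.9  -0.   92.4] F [-0.6 -0.  -0.4] T [ 0.01  0.02 -0.  ] gap 0.2
```

View pics/s1.png

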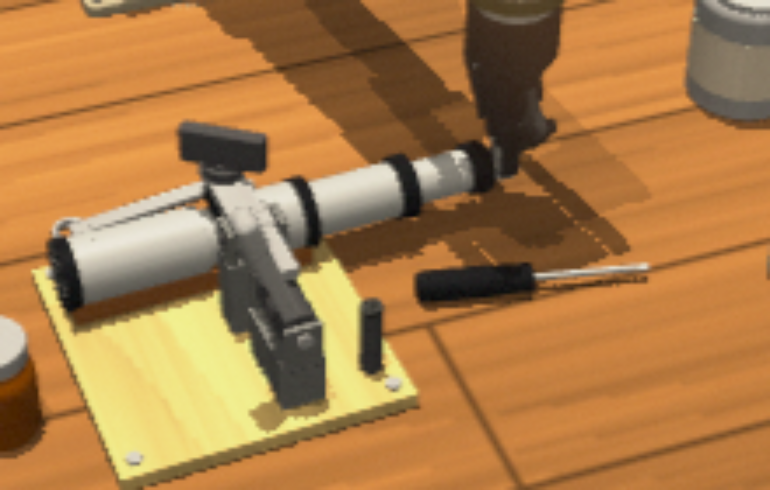

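View pics/w1.png

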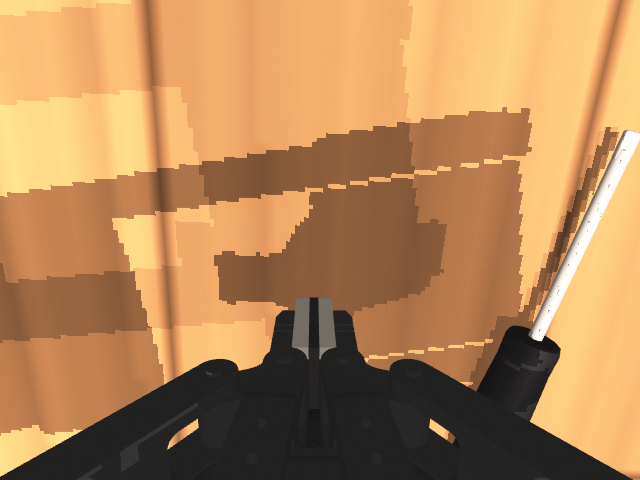

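Call:
jog_arm(plan=[[[0,0,0],[-0.004,0,0],-1],[[0,0,0],[-0.008,0,0],-1],[[0,0,0],[-0.013,0,0],-1],[[0,0,0],[-0.019,0,0],-1],[[0,0,0],[-0.025,0,0],-1],[[0,0,0],[-0.031,0,0],-1],[[0,0,0],[-0.037,0,0],-1],[[0,0,0],[-0.042,0,0],-1],[[0,0,0],[-0.046,0,0],-1],[[0,0,0],[-0.049,0,0],-1],[[0,0,0],[-0.052,0,0],-1],[[0,0,0],[-0.055,0,0],-1]])

```text
time: 4.38
tool_pos: [502.7, 99.5, 52.3]
tcp_rot: [180.0, -0.0, 92.5]
ft_force: [0.3, 6.8, 0.7]
finger_gap: -0.0
```

```bash
python3 - <<'E'
from h import *
commit([0,0,0],[-.055,0,0]); st()
im,d=snapshot("scene"); cv2.imwrite("pics/s2.png",cv2.resize(im[200:340,240:460],None,fx=3.5,fy=3.5))
E
```

```text
commanded now [502.7  99.6  52.3] [180.    0.   92.5]
t 4.375 p [502.7  99.5  52.3] rot [180.   -0.   92.5] F [0.3 6.8 0.7] T [1.12 0.07 0.01] gap -0.0
```

View pics/s2.png

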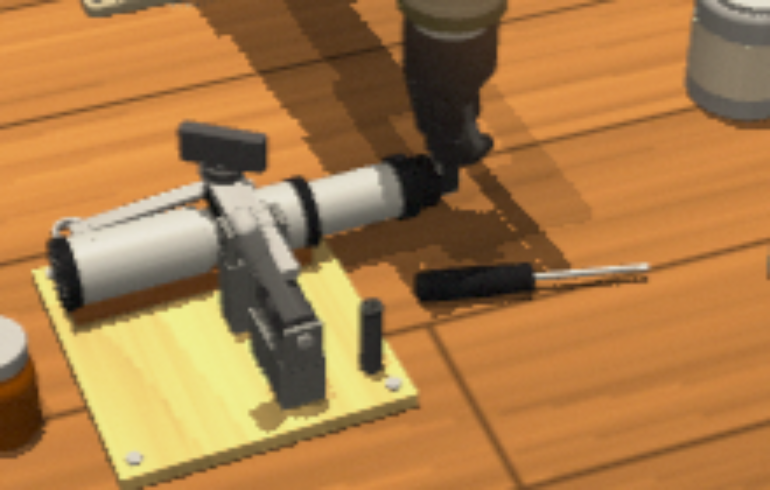

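Call:
jog_arm(plan=[[[0,0,0],[-0.005,0,0],-1],[[0,0,0],[-0.011,0,0],-1],[[0,0,0],[-0.017,0,0],-1],[[0,0,0],[-0.023,0,0],-1],[[0,0,0],[-0.029,0,0],-1],[[0,0,0],[-0.035,0,0],-1],[[0,0,0],[-0.041,0,0],-1],[[0,0,0],[-0.047,0,0],-1],[[0,0,0],[-0.053,0,0],-1],[[0,0,0],[-0.058,0,0],-1],[[0,0,0],[-0.062,0,0],-1],[[0,0,0],[-0.065,0,0],-1]])

```text
time: 5.92
tool_pos: [505.5, 35.3, 52.4]
tcp_rot: [180.0, -0.1, 92.5]
ft_force: [0.6, 7.3, 1.1]
finger_gap: -0.0
```

Call:
jog_arm(plan=[[[0,0,0],[-0.001,0,0],-1],[[0,0,0],[-0.002,0,0],-1],[[0,0,0],[-0.003,0,0],-1],[[0,0,0],[-0.004,0,0],-1],[[0,0,0],[-0.005,0,0],-1]])

```text
time: 6.55
tool_pos: [505.7, 30.4, 52.3]
tcp_rot: [180.0, -0.1, 92.5]
ft_force: [0.0, 7.2, 1.2]
finger_gap: 0.0
```

Call:
jog_arm(plan=[[[0,0,0],[-0.001,0,0],-1],[[0,0,0],[-0.002,0,0],-1]])

```text
time: 6.8
tool_pos: [505.8, 28.4, 52.3]
tcp_rot: [180.0, -0.1, 92.5]
ft_force: [0.5, 7.3, 0.9]
finger_gap: 0.0
```

Call:
jog_arm(plan=[[[0,0,0],[-0.0008,0,0],-1],[[0,0,0],[-0.0015,0,0],-1]])

```text
time: 7.05
tool_pos: [505.9, 26.9, 52.3]
tcp_rot: [180.0, -0.1, 92.5]
ft_force: [0.5, 6.7, 0.6]
finger_gap: 0.0
```

Call:
jog_arm(plan=[[[0,0,0],[-0.0008,0,0],-1],[[0,0,0],[-0.0015,0,0],-1]])

```text
time: 7.3
tool_pos: [506.0, 25.7, 52.3]
tcp_rot: [180.0, -0.1, 92.5]
ft_force: [0.3, 10.7, 1.3]
finger_gap: 0.1
```

Call:
jog_arm(plan=[[[0,0,0],[-0.0007,0,0],-1],[[0,0,0],[-0.001,0,0],-1]])

```text
time: 7.55
tool_pos: [506.0, 25.6, 52.4]
tcp_rot: [180.0, -0.2, 92.5]
ft_force: [0.6, 14.2, 1.0]
finger_gap: -0.1
```

Call:
jog_arm(plan=[[[0,0,0],[-0.001,0,0],-1],[[0,0,0],[-0.002,0,0],-1],[[0,0,0],[-0.002,0,0],-1]])

```text
time: 7.92
tool_pos: [505.9, 25.4, 52.3]
tcp_rot: [180.0, -0.3, 92.5]
ft_force: [0.4, 23.4, 2.9]
finger_gap: 0.2
```

```bash
python3 - <<'E'
from h import *
commit([0,0,0],[-.077,0,0]); st()
im,d=snapshot("scene"); cv2.imwrite("pics/s3.png",cv2.resize(im[200:340,240:460],None,fx=3.5,fy=3.5))
E
```

```text
commanded now [506.   22.6  52.3] [180.    0.   92.5]
t 7.925 p [505.9  25.4  52.3] rot [180.   -0.3  92.5] F [ 0.4 23.4  2.9] T [ 3.39  0.03 -0.01] gap 0.2
```

View pics/s3.png

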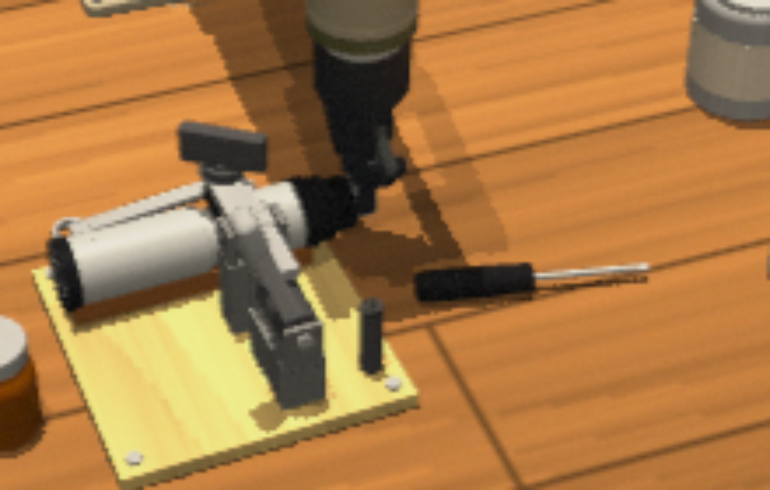

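```bash
python3 - <<'E'
from h import *
plan([510.5,-90,235],55.8)
E
```

```text
turn [-0.  -0.  36.7] shift m [-0.1127 -0.0005 -0.1827] dist 214.7
```

Call:
jog_arm(plan=[[[0,0,0],[0.015,0,0],-1],[[0,0,0],[0.04,0,-0.01],-1],[[0,0,0],[0.045,0,-0.05],-1],[[0,0,0],[0.045,0,-0.1],-1],[[0,0,5],[0.035,0,-0.15],-1],[[0,0,12],[0.0,0,-0.18],0],[[0,0,20],[-0.04,0,-0.1827],0],[[0,0,28],[-0.08,0,-0.1827],0],[[0,0,36.7],[-0.105,-0.0005,-0.1827],0],[[0,0,36.7],[-0.1127,-0.0005,-0.1827],0],[[0,0,36.7],[-0.1127,-0.0005,-0.1827],0]])

```text
time: 9.35
tool_pos: [510.4, -90.9, 234.8]
tcp_rot: [-180.0, 0.0, 55.9]
ft_force: [-0.2, 0.0, 0.0]
finger_gap: 42.7
```

```bash
python3 - <<'E'
from h import *
commit([0,0,36.7],[-.1127,-.0005,-.1827]); st()
c=cam("wrist"); im,d=snapshot("wrist"); cv2.imwrite("pics/w3.png",im)
W=cloud(d,c); np.save("pics/w3W.npy",W); z=W[...,2]
m=(abs(z-153)<6); n,l,s,_=cv2.connectedComponentsWithStats(m.astype(np.uint8))
for i in range(1,n):
    if s[i,4]>200: P=W[l==i]; print(s[i],P.mean(0).round(1),cv2.minAreaRect(P[:,:2].astype(np.float32)))
E
```

```text
commanded now [510.5 -90.  235. ] [180.    0.   55.8]
t 9.35 p [510.4 -90.9 234.8] rot [-180.     0.    55.9] F [-0.2  0.   0. ] T [-0.01  0.06  0.02] gap 42.7
[555  99  53  53 976] [ 656.9 -101.4  153.1] ((656.7251586914062, -102.37651062011719), (24.34345054626465, 13.711414337158203), 39.30649185180664)
[ 301  195   26  121 2980] [510.9 -88.  152.6] ((509.7062683105469, -90.0269546508789), (69.24365997314453, 13.584390640258789), 55.48537826538086)
```

View pics/w3.png

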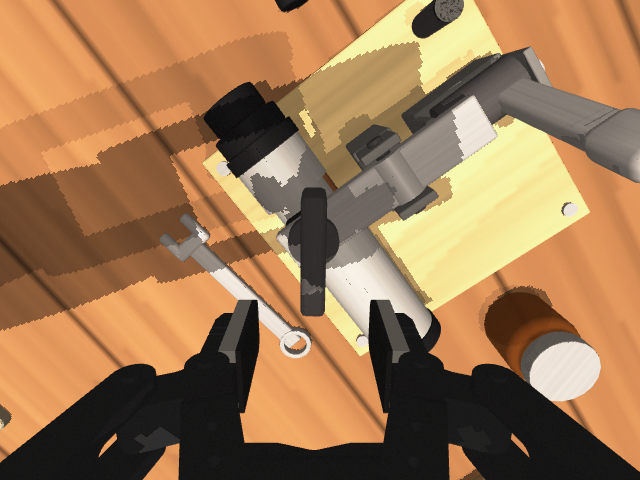

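Call:
jog_arm(plan=[[[0,0,0],[0,0,0.02],0],[[0,0,0],[0,0,0.045],0],[[0,0,0],[0,0,0.07],0],[[0,0,0],[0,0,0.085],0],[[0,0,0],[0,0,0.092],0],[[0,0,0],[0,0,0.092],-1],[[0,0,0],[0,0,0.092],-1],[[0,0,0],[0,0,0.092],-1],[[0,0,0],[0,0,0.092],-1],[[0,0,0],[0,0,0.092],-1]], force=60)

```text
time: 10.65
tool_pos: [510.4, -90.6, 143.9]
tcp_rot: [-180.0, -0.0, 55.8]
ft_force: [-4.9, 3.3, 2.2]
finger_gap: 13.3
```

```bash
python3 - <<'E'
from h import *
commit([0,0,0],[0,0,.092]); st()
W=np.load("pics/w3W.npy"); 
Q=R.from_euler('z',-2.5,degrees=True).apply(W.reshape(-1,3)-O)
k=(Q[:,0]>40)&(Q[:,0]<122)&(abs(Q[:,2]-118)<8)&(abs(Q[:,1])<20)
P=Q[k]; xs=np.arange(45,120,8)
for x in xs:
    s=P[abs(P[:,0]-x)<3]; print(x,len(s),np.percentile(s[:,1],[3,97]).round(1),s[:,2].mean().round(1)) if len(s) else None
E
```

```text
commanded now [510.5 -90.  143. ] [180.    0.   55.8]
t 10.65 p [510.4 -90.6 143.9] rot [-180.    -0.    55.8] F [-4.9  3.3  2.2] T [ 0.36  0.52 -0.21] gap 13.3
45 455 [-13.5  14.4] 112.2
53 549 [-18.5  19. ] 112.7
61 612 [-18.9  19. ] 115.5
69 574 [-18.7  18.8] 115.0
77 535 [-18.1  15.2] 112.6
85 504 [-13.3  14.4] 112.5
93 518 [-13.4  14.6] 112.5
101 528 [-13.4  14.4] 112.5
109 535 [-13.4  14.6] 112.6
117 539 [-13.3  14.7] 112.7
```

Call:
jog_arm(plan=[[[0,0,3],[0,0,0],-1],[[0,0,8],[0,0,0],-1],[[0,0,13],[0,0,0],-1],[[0,0,18],[0,0,0],-1],[[0,0,23],[0,0,0],-1],[[0,0,28],[0,0,0],-1],[[0,0,33],[0,0,0],-1],[[0,0,38],[0,0,0],-1],[[0,0,43],[0,0,0],-1],[[0,0,48],[0,0,0],-1],[[0,0,51.5],[0,0,0],-1],[[0,0,53.3],[0,0,0],-1]])

```text
time: 12.15
tool_pos: [510.7, -91.1, 143.9]
tcp_rot: [180.0, -0.0, 2.5]
ft_force: [-4.2, -0.4, 2.2]
finger_gap: 12.6
```

Call:
jog_arm(plan=[[[0,0,0],[0,0,0],-1],[[0,0,0],[0,0,0],-1]])

```text
time: 12.4
tool_pos: [510.7, -91.2, 143.8]
tcp_rot: [180.0, -0.0, 2.6]
ft_force: [-6.0, -0.5, 5.1]
finger_gap: 13.0
```

Call:
jog_arm(plan=[[[0,0,0],[0,0,0],0],[[0,0,0],[0,0,0],0],[[0,0,0],[0,0,-0.02],0],[[0,0,0],[0,0,-0.055],0],[[0,0,0],[0,0,-0.085],0],[[0,0,0],[0,0,-0.092],0],[[0,0,0],[0,0,-0.092],0],[[0,0,0],[0,0,-0.092],0]])

```text
time: 13.4
tool_pos: [509.8, -90.8, 233.2]
tcp_rot: [-180.0, 0.1, 2.5]
ft_force: [-0.6, -0.3, -0.4]
finger_gap: 42.6
```

```bash
python3 - <<'E'
from h import *
commit([0,0,53.3],[0,0,0]); commit([0,0,0],[0,0,-.092]); st()
c=cam("wrist"); im,d=snapshot("wrist"); cv2.imwrite("pics/w4.png",im)
W=cloud(d,c); np.save("pics/w4W.npy",W); z=W[...,2]
m=(abs(z-152)<6); n,l,s,_=cv2.connectedComponentsWithStats(m.astype(np.uint8))
for i in range(1,n):
    if s[i,4]>200: P=W[l==i]; print(s[i],P.mean(0).round(1),cv2.minAreaRect(P[:,:2].astype(np.float32)))
# strap direction in the same picture
Q=R.from_euler('z',-2.5,degrees=True).apply(W.reshape(-1,3)-O)
k=(abs(Q[:,2]-112)<4)&(abs(Q[:,1])<20)
P=Q[k]
for x in range(40,124,8):
    s=P[abs(P[:,0]-x)<3]; print(x,len(s),np.percentile(s[:,1],[3,97]).round(1),s[:,2].mean().round(1)) if len(s) else None
k=(abs(Q[:,2]-152)<6)&(abs(Q[:,1])<20)&(abs(Q[:,0])<50); P=Q[k]
for x in range(-40,41,8):
    s=P[abs(P[:,0]-x)<4]; print("bar",x,len(s),np.percentile(s[:,1],[3,97]).round(1),s[:,2].mean().round(1)) if len(s) else None
E
```

```text
commanded now [510.5 -90.  143. ] [180.    0.    2.5]
commanded now [510.5 -90.  235. ] [180.    0.    2.5]
t 13.4 p [509.8 -90.8 233.2] rot [-1.8e+02  1.0e-01  2.5e+00] F [-0.6 -0.3 -0.4] T [-0.03  0.01 -0.07] gap 42.6
[ 302  194   26  123 3087] [511.9 -90.2 152.6] ((509.4246520996094, -90.47808074951172), (69.80440521240234, 13.842283248901367), 2.1083333492279053)
40 487 [-13.8  14.1] 112.2
48 512 [-14.2  13.9] 112.3
56 569 [-18.5  18.5] 113.6
64 340 [-19.3  19.3] 113.7
72 646 [-18.6  18.6] 113.5
80 570 [-14.1  14. ] 112.4
88 625 [-14.   13.9] 112.5
96 623 [-13.8  14.3] 112.5
104 633 [-14.2  14.1] 112.6
112 654 [-14.  14.] 112.6
120 667 [-13.9  14.4] 112.7
bar -32 274 [-6.5  6.8] 152.3
bar -24 319 [-6.5  6.9] 152.5
bar -16 328 [-6.5  6.8] 152.5
bar -8 353 [-6.4  6.7] 152.6
bar 0 350 [-6.9  6.7] 152.8
bar 8 372 [-6.8  6.6] 152.7
bar 16 371 [-6.7  6.5] 152.8
bar 24 388 [-6.6  6.5] 152.8
bar 32 332 [-6.1  5.9] 151.9
```

View pics/w4.png

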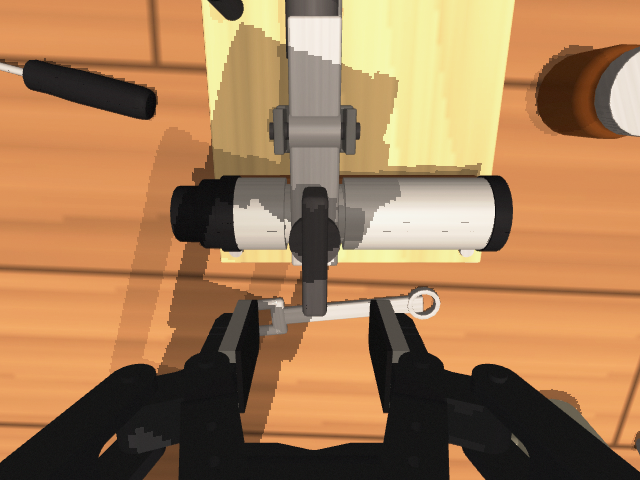

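```bash
python3 - <<'E'
from h import *
for f in ("w3W","topW","sceneW","w4W"):
    W=np.load(f"pics/{f}.npy"); Q=R.from_euler('z',-2.5,degrees=True).apply(W.reshape(-1,3)-O)
    k=(abs(Q[:,0]-150)<18)&(Q[:,2]>115)&(Q[:,2]<230)&(abs(Q[:,1])<100)
    P=Q[k]; print(f,k.sum()); 
    if k.sum()<20: continue
    print(" x",np.percentile(P[:,0],[3,50,97]).round(1),"max z",np.percentile(P[:,2],99).round(1),"y",np.percentile(P[:,1],[2,98]).round(1))
    for z in range(115,215,10):
        s=P[abs(P[:,2]-z)<5]
        if len(s): print("  z",z,len(s),np.percentile(s[:,1],[5,50,95]).round(1))
E
```

```text
w3W 6523
 x [135.9 142.2 156.7] max z 194.2 y [-36.5  -4.2]
  z 115 251 [-13.9  -4.2  -2.8]
  z 125 571 [-16.3  -6.9  -4.7]
  z 135 650 [-19.7 -10.3  -8. ]
  z 145 733 [-22.8 -13.7 -11.4]
  z 155 833 [-26.7 -17.  -14.8]
  z 165 718 [-28.5 -19.7 -17.9]
  z 175 1208 [-32.5 -21.9 -19.6]
  z 185 1097 [-36.7 -25.7 -22.7]
  z 195 462 [-38.4 -30.4 -26. ]
topW 208
 x [137.6 147.2 160.1] max z 198.2 y [-42.4  -4.8]
  z 115 8 [-13.9  -4.9  -2.7]
  z 125 18 [-17.   -6.9  -4.8]
  z 135 16 [-18.9 -11.1  -8.7]
  z 145 18 [-22.9 -13.3 -10.7]
  z 155 19 [-24.3 -17.1 -14.9]
  z 165 8 [-20.5 -18.8 -18.5]
  z 175 22 [-29.5 -22.3 -20.1]
  z 185 24 [-35.4 -24.8 -22. ]
  z 195 74 [-42.5 -34.6 -26.1]
  z 205 1 [-32.1 -32.1 -32.1]
sceneW 189
 x [141.7 159.7 164.5] max z 195.6 y [-45.7 -10.3]
  z 115 9 [-18.2 -14.8  -7.3]
  z 125 13 [-22.6 -15.4 -10.1]
  z 135 19 [-26.7 -20.1 -14.1]
  z 145 16 [-30.4 -23.7 -16.4]
  z 155 16 [-33.1 -25.8 -21.2]
  z 165 17 [-38.8 -31.6 -23.3]
  z 175 23 [-42.  -33.5 -25.4]
  z 185 27 [-46.2 -39.8 -29.2]
  z 195 49 [-44.3 -37.9 -30.6]
w4W 0
```

```bash
python3 - <<'E'
from h import *
plan(w(150,-80,245),92.5);plan(w(150,-80,190),92.5)
E
```

```text
turn [ -0.  -0. -90.] shift m [ 0.15    0.0803 -0.01  ] dist 170.5
turn [ -0.  -0. -90.] shift m [0.15   0.0803 0.045 ] dist 176.0
```

Call:
jog_arm(plan=[[[0,0,-5],[0.0,0.01,-0.01],-1],[[0,0,-14],[0.01,0.035,-0.01],-1],[[0,0,-23],[0.03,0.06,-0.01],-1],[[0,0,-32],[0.055,0.08,-0.01],-1],[[0,0,-41],[0.08,0.08,-0.01],-1],[[0,0,-50],[0.105,0.08,-0.01],-1],[[0,0,-59],[0.13,0.08,-0.01],-1],[[0,0,-68],[0.145,0.08,-0.01],-1],[[0,0,-77],[0.15,0.08,-0.01],-1],[[0,0,-86],[0.15,0.08,0.01],-1],[[0,0,-90],[0.15,0.08,0.03],-1],[[0,0,-90],[0.15,0.08,0.045],-1]])

```text
time: 14.95
tool_pos: [663.0, -164.0, 187.3]
tcp_rot: [-179.8, -0.1, 92.5]
ft_force: [0.2, 0.1, -0.8]
finger_gap: -0.2
```

```bash
python3 - <<'E'
from h import *
commit([0,0,-90],[.15,.08,.045]); st(); p,M=cmd(); print("cmd in rest",R.from_euler('z',-2.5,degrees=True).apply(p-O))
im,d=snapshot("scene"); cv2.imwrite("pics/s4.png",cv2.resize(im[200:340,240:460],None,fx=3.5,fy=3.5))
E
```

```text
commanded now [ 663.8 -163.4  190. ] [180.   -0.   92.5]
t 14.95 p [ 663.  -164.   187.3] rot [-1.798e+02 -1.000e-01  9.250e+01] F [ 0.2  0.1 -0.8] T [-0.   -0.04  0.  ] gap -0.2
cmd in rest [149.98917665 -79.67614944 189.992     ]
```

View pics/s4.png

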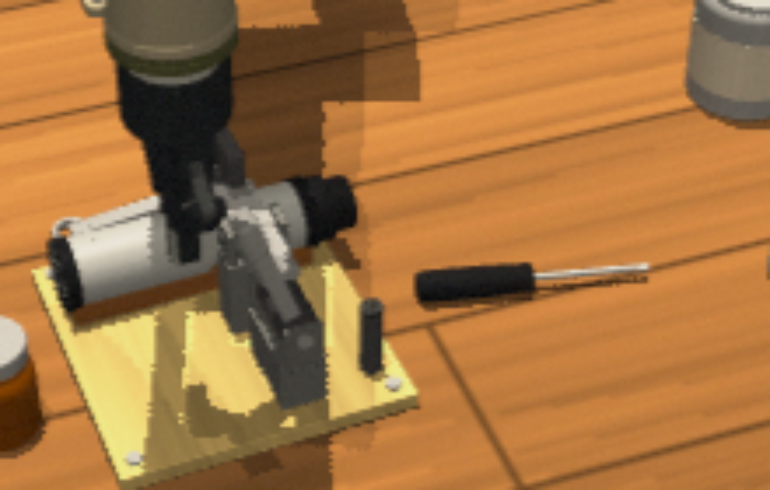

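Call:
jog_arm(plan=[[[0,0,0],[0.006,0,0],-1],[[0,0,0],[0.014,0,0],-1],[[0,0,0],[0.02,0,0],-1],[[0,0,0],[0.024,0,-0.001],-1],[[0,0,0],[0.028,0,-0.002],-1],[[0,0,0],[0.032,0,-0.003],-1],[[0,0,0],[0.036,0,-0.004],-1],[[0,0,0],[0.04,0,-0.005],-1],[[0,0,0],[0.045,0,-0.006],-1],[[0,0,0],[0.05,0,-0.006],-1],[[0,0,0],[0.055,0,-0.006],-1],[[0,0,0],[0.06,0,-0.006],-1]])

```text
time: 16.5
tool_pos: [661.1, -103.9, 195.8]
tcp_rot: [-180.0, -0.0, 92.5]
ft_force: [-0.6, -2.6, 1.6]
finger_gap: -0.2
```

```bash
python3 - <<'E'
from h import *
commit([0,0,0],[.06,0,-.006]); st()
im,d=snapshot("scene"); cv2.imwrite("pics/s5.png",cv2.resize(im[200:340,240:460],None,fx=3.5,fy=3.5))
E
```

```text
commanded now [ 661.2 -103.4  196. ] [180.   -0.   92.5]
t 16.5 p [ 661.1 -103.9  195.8] rot [-180.    -0.    92.5] F [-0.6 -2.6  1.6] T [-0.43 -0.01  0.04] gap -0.2
```

View pics/s5.png

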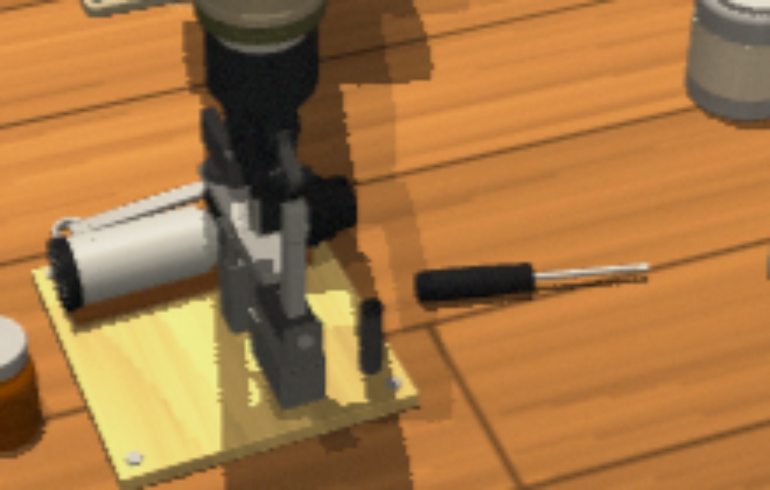

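Call:
jog_arm(plan=[[[0,0,0],[0.006,0,0],-1],[[0,0,0],[0.0125,0,0],-1],[[0,0,0],[0.019,0,0],-1],[[0,0,0],[0.025,0,0.001],-1],[[0,0,0],[0.031,0,0.002],-1],[[0,0,0],[0.037,0,0.004],-1],[[0,0,0],[0.043,0,0.006],-1],[[0,0,0],[0.049,0,0.008],-1],[[0,0,0],[0.054,0,0.011],-1],[[0,0,0],[0.06,0,0.014],-1],[[0,0,0],[0.065,0,0.018],-1],[[0,0,0],[0.07,0,0.0215],-1]])

```text
time: 18.05
tool_pos: [658.3, -34.0, 174.4]
tcp_rot: [180.0, -0.0, 92.5]
ft_force: [-0.2, -2.7, 1.0]
finger_gap: -0.2
```

```bash
python3 - <<'E'
from h import *
commit([0,0,0],[.07,0,.0215]); st()
im,d=snapshot("scene"); cv2.imwrite("pics/s6.png",cv2.resize(im[200:340,240:460],None,fx=3.5,fy=3.5))
E
```

```text
commanded now [658.1 -33.5 174.5] [180.   -0.   92.5]
t 18.05 p [658.3 -34.  174.4] rot [180.   -0.   92.5] F [-0.2 -2.7  1. ] T [-0.32 -0.04  0.03] gap -0.2
```

View pics/s6.png

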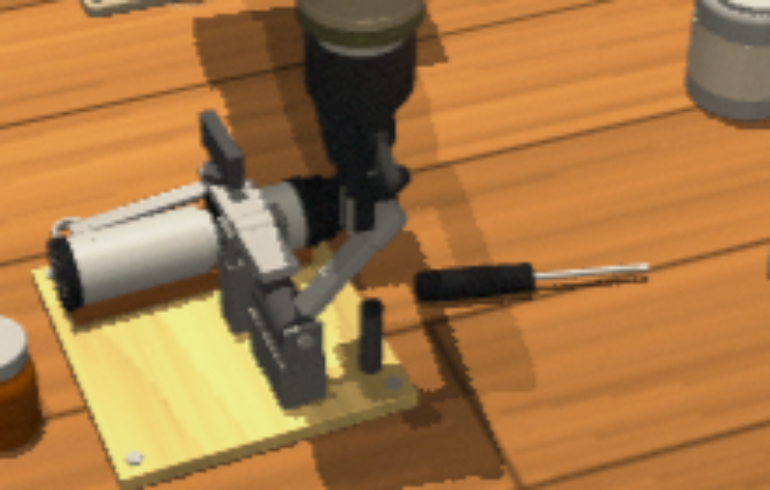

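Call:
jog_arm(plan=[[[0,0,0],[0.005,0,0.004],-1],[[0,0,0],[0.009,0,0.0085],-1],[[0,0,0],[0.013,0,0.013],-1],[[0,0,0],[0.017,0,0.018],-1],[[0,0,0],[0.02,0,0.023],-1],[[0,0,0],[0.0235,0,0.029],-1],[[0,0,0],[0.026,0,0.034],-1],[[0,0,0],[0.0285,0,0.04],-1],[[0,0,0],[0.03,0,0.045],-1],[[0,0,0],[0.0315,0,0.05],-1],[[0,0,0],[0.0325,0,0.054],-1],[[0,0,0],[0.033,0,0.057],-1]])

```text
time: 19.6
tool_pos: [656.7, -1.4, 117.2]
tcp_rot: [-180.0, -0.0, 92.5]
ft_force: [0.5, 2.4, 2.6]
finger_gap: -0.3
```

Call:
jog_arm(plan=[[[0,0,0],[0,0,0.002],-1],[[0,0,0],[0,0,0.004],-1]])

```text
time: 19.85
tool_pos: [656.7, -1.5, 113.4]
tcp_rot: [-180.0, -0.0, 92.5]
ft_force: [-0.2, 2.2, 3.7]
finger_gap: -0.1
```

Expected contact with the stop near TCP z 110.

Call:
jog_arm(plan=[[[0,0,0],[0,0,0.0015],-1],[[0,0,0],[0,0,0.003],-1],[[0,0,0],[0,0,0.003],-1]])

```text
time: 20.23
tool_pos: [656.6, -1.7, 110.2]
tcp_rot: [-180.0, 0.0, 92.5]
ft_force: [0.0, 0.9, 0.9]
finger_gap: -0.1
```

Call:
jog_arm(plan=[[[0,0,0],[0,0,0.001],-1],[[0,0,0],[0,0,0.002],-1],[[0,0,0],[0,0,0.002],-1]])

```text
time: 20.6
tool_pos: [656.8, -1.7, 110.0]
tcp_rot: [180.0, 0.0, 92.5]
ft_force: [-6.0, 2.0, 12.2]
finger_gap: -0.3
```

Call:
jog_arm(plan=[[[0,0,0],[0,0,0.001],-1],[[0,0,0],[0,0,0.002],-1],[[0,0,0],[0,0,0.002],-1]])

```text
time: 20.98
tool_pos: [657.0, -1.7, 109.8]
tcp_rot: [180.0, 0.0, 92.5]
ft_force: [-12.1, 2.4, 22.6]
finger_gap: -0.0
```

Call:
jog_arm(plan=[[[0,0,0],[0,0,-0.006],-1],[[0,0,0],[0,0,-0.03],-1],[[0,0,0],[0.0,0,-0.08],-1],[[0,0,0],[0,0,-0.13],-1],[[0,0,0],[0,0,-0.18],-1],[[0,0,0],[-0.03,-0.05,-0.2],-1],[[0,0,0],[-0.06,-0.1,-0.2],-1],[[0,0,0],[-0.08,-0.13,-0.2],-1],[[0,0,0],[-0.08,-0.13,-0.2],-1]])

```text
time: 22.1
tool_pos: [528.8, -88.7, 306.6]
tcp_rot: [-180.0, 0.0, 92.3]
ft_force: [0.7, 0.1, -0.7]
finger_gap: 0.0
```

```bash
python3 - <<'E'
from h import *
st()
im,d=snapshot("scene"); cv2.imwrite("pics/s7.png",cv2.resize(im[200:340,240:460],None,fx=3.5,fy=3.5))
for n in ("scene","wrist"):
  c=cam(n)
  im,d=snapshot(n)
  if n=="wrist": cv2.imwrite("pics/w7.png",im)
  Q=R.from_euler('z',-2.5,degrees=True).apply(cloud(d,c).reshape(-1,3)-O)
  k=(abs(Q[:,0]-150)<9)&(Q[:,2]>80)&(Q[:,2]<130)&(Q[:,1]>5)&(Q[:,1]<130); P=Q[k]
  for y in range(10,130,10):
    s=P[abs(P[:,1]-y)<5]
    if len(s)>3: print(n,"lever y",y,len(s),"z95",np.percentile(s[:,2],80).round(1))
  k=(abs(Q[:,1])<20)&(abs(Q[:,0])<45)&(Q[:,2]>138)&(Q[:,2]<160); P=Q[k]; 
  if len(P)>20: print(n,"nut",P.mean(0).round(1),cv2.minAreaRect(P[:,:2].astype(np.float32)))
  k=(abs(Q[:,0])<20)&(Q[:,2]>45)&(Q[:,2]<85)&(Q[:,1]>60)&(Q[:,1]<150); P=Q[k]; 
  if len(P)>20: print(n,"mast end y",np.percentile(P[:,1],[90,97,99]).round(1))
E
```

```text
t 22.1 p [528.8 -88.7 306.6] rot [-180.     0.    92.3] F [ 0.7  0.1 -0.7] T [-0.02  0.01 -0.  ] gap 0.0
scene lever y 10 17 z95 93.7
scene lever y 20 24 z95 92.2
scene lever y 30 17 z95 90.8
scene lever y 40 23 z95 90.8
scene lever y 50 16 z95 92.4
scene lever y 60 20 z95 91.8
scene lever y 70 19 z95 92.0
scene lever y 80 19 z95 91.8
scene lever y 90 21 z95 92.6
scene lever y 100 19 z95 92.9
scene lever y 110 15 z95 91.7
scene nut [  2.9  -4.1 144.6] ((-1.6242485046386719, -3.8421802520751953), (16.399675369262695, 73.81067657470703), 89.05522155761719)
scene mast end y [ 98.7 102.1 103. ]
wrist lever y 10 274 z95 96.0
wrist lever y 20 235 z95 92.1
wrist lever y 30 244 z95 91.9
wrist lever y 40 252 z95 92.0
wrist lever y 50 242 z95 92.0
wrist lever y 60 264 z95 92.0
wrist lever y 70 267 z95 92.1
wrist lever y 80 275 z95 92.0
wrist lever y 90 298 z95 93.8
wrist lever y 100 305 z95 94.0
wrist lever y 110 317 z95 94.1
wrist lever y 120 61 z95 92.1
wrist nut [ -4.2   1.4 146. ] ((-5.431652069091797, 0.2186436653137207), (14.52269172668457, 69.86225128173828), 89.88936614990234)
wrist mast end y [101.4 104.5 105.4]
```

View pics/s7.png

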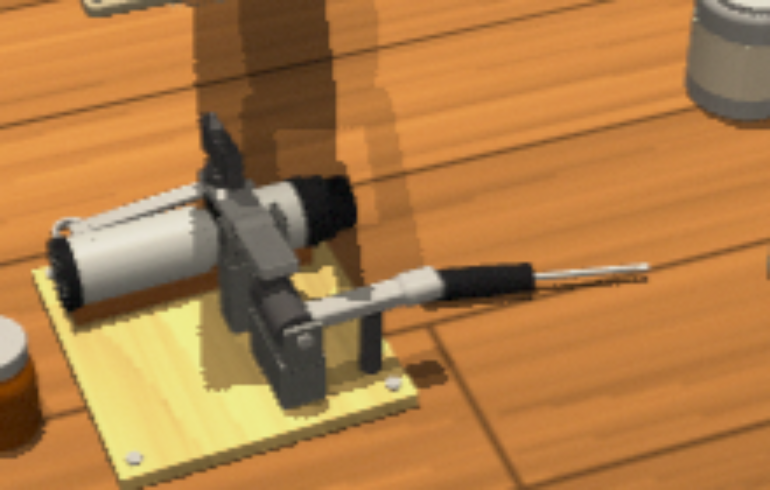

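View pics/w7.png

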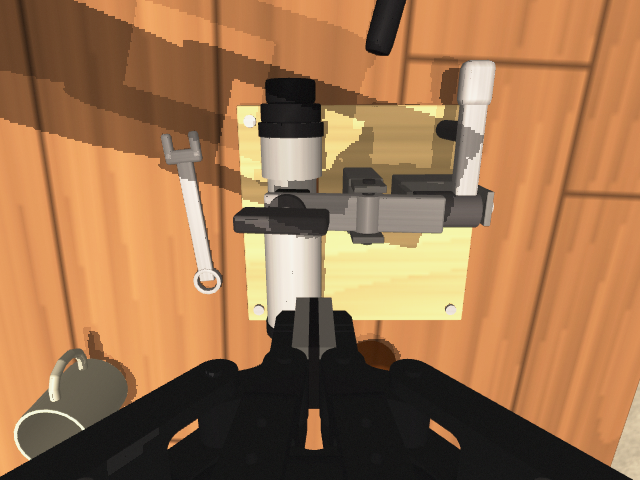

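```bash
python3 - <<'E'
from h import *
print(hand_in()); st()
E
```

```text
the job is handed in; nothing more can be done
None
the job is handed in; nothing more can be done
```

The mast is packed down and clamped, and the job is handed in. It took about 22 s on the robot's clock.

- **Tubes:** I pushed the cap until the inner tube was home. The force then rose from the inner tube's level to about 7 N as the middle tube moved, and I stopped when it reached 23 N against the stop. In the last images the cap's end face is at about y 105 mm; the target is 106.
- **Nut:** I gripped the bar and turned it 53.3° clockwise while the lever was still up. From straight above, the bar was within about 0.4° of the strap, and about 0.1° off after clamping. The coarser scene camera gave about 1° for the last one.
- **Lever:** I then swung it over the top and pressed it onto its stop, where the force rose to about 23 N vertically (about 26 N in all). Its arm lies level, with the top at z 92 mm along its length.
- **Clamp:** The nut sank by about 6.5 mm as expected when the lever closed. I could not measure the shoe's force directly.
- **Bench:** The screwdriver and wrench look undisturbed in the last images, and the tools and other things were never handled. The gripper is clear above the work.

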